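# Set the pump shaft keyway up and lock it with the interlock tongue

### The arm

A 6-joint arm with a two-finger parallel gripper is mounted at the origin on a cart in front of the work surface, level with it; the furniture and walls round the work are solid. World frame = base frame: x ahead of the robot, y to its left, z up, the work surface at z = 0. Lengths are in m, angles in rad, forces in N, time in s.
With the tool pointing down it reaches from about 0.35 to 0.975 m from the base axis. Payload 4.9 kg.
Tool frame: the origin (TCP) lies at the very end of the fingers, on their centre line; the grasp point (between the pads) lies 19 mm behind it (ctrl.grasp_offset is the distance from the TCP to the grasp point, in m); z points along the fingers, y is the line along which they close (so a half turn about z gives the same grasp; the last joint's range is limited). The gripper opens to 85 mm and grips with 20 to 120 N. Pads are 22 mm wide; open, the fingers measure 114 mm over their backs; the gripper's body (76 mm by 85 mm) begins 54 mm behind the grasp point. The pads swing forward as they close: fully open they stand 13 mm farther back than shut.
Start: joints at [-0.119, 0.053, 1.613, -0, 1.476, -0.119], TCP at [0.625, 0, 0.231] pointing down, gripper open.
Joint ranges: [-3.01, 3.01], [-1.01, 2.22], [0.06, 2.58], [-1.02, 4.17], [0.09, 2.62], [-3.14, 3.14]. Speed limits (rad/s): [2.57, 2.57, 3.14, 3.14, 3.14, 3.14].

### API

Orientations are given as a rotation vector (axis times angle).
In Python, from station import ctrl, optics gives the robot as it stands.
- The arm moves only by the shell command python3 -m handwheel 'ROWS' [OPENING] [FORCE]. ROWS is JSON, a list of rows, each an object of numbers: "tx", "ty", "tz": the shift along the tool's x, y, z in mm; "roll": the turn about the tool's z in rad. A call has 1 to 12 rows; each row shifts and turns the commanded pose from where the row before left it, along the tool's axes as they then stand; what a row does not reach is not made up. A row lasts 1/12 s, in which the tool goes at most 41.7 mm and 7.16 degrees, less where a joint would pass 70% of its speed; a pose out of reach is approached as far as the arm can. A call with a gripper value outside its range is refused whole. OPENING is the finger opening in mm, from 0 to 85.4, set as the call begins (- or left out, the last holds). The fingers move at their own pace and stop on an object; FORCE is the grip in N (left out, the last holds). Time passes only in rows, so rows that do not move let the fingers close. It gives the time, the measured TCP pose, the force, the opening and the grip force at its end, in the units of the state.
- ctrl.get_obs(): the state, without advancing time (a new reading comes with each control period).
- optics.get_image(name): name is "scene" or "side" or "wrist"; returns (picture, depth): 480x640x3 uint8, red, green, blue; 480x640 float32, m along the optical axis (not along the pixel's ray), 0 where there is no reading.
- optics.camera_params(name): a dict with "mtx" (3x3 intrinsics, pixels), "k1" (the pictures are not rectified: a ray, as slopes to the right and down, at radius r is drawn at 1 + k1 r^2 times it, then the intrinsics apply), "extrinsics" (4x4, takes a point from camera to world coordinates); the wrist camera has in their place "tool_from_camera" (4x4, takes a point from camera to tool coordinates, whose origin is the TCP and whose axes are the flange's). Camera axes: x right, y down, z forward; pixel columns grow to the right and rows downward; lengths in m; the calibration is good to about 2 mm. A picture is of the moment at which its call begins: read the wrist's pose just before it. camera_params takes no time and is no camera call.
- ctrl.finish_job(): hands the job in; it is judged then, once.
The state is a dict: "t": time; "q": joint angles; "dq": joint speeds; "effort": joint torques, N m; "tool_pos": TCP position; "tool_rot": TCP orientation; "contact_force": force on the tool from outside, world axes, zero at the start; "wrist_torque": the same for the moment, N m; "opening": finger opening in m; "grip_force": force on a finger pad.
Only numpy, scipy, OpenCV 4.12 (cv2) and the standard library are available. Lean on these libraries where they do the work, as an engineer would, in place of code of your own. Each camera call takes 0.05 s, during which the arm holds its last target. There are 200 camera calls.

### The job

The injection pump on the green stand has to be locked in its timing position before its coupling is worked on. Find the keyway in the round steel shaft, turn the shaft until the keyway faces straight up, then take the red-handled locking tongue from its wooden parking block and push it straight down through the slot of the black interlock head until it is fully home in the keyway, and let go. Leave the tools and parts lying about where they are.

Things in the scene. Friction and masses are not known exactly. Their poses are not given: they have to be found in the camera images.
- stand: Fixed green stand with a level steel shaft in two bearing blocks, an injection pump behind; base plate 345 x 104 x 14 mm. Origin on the bench right under the slot of the black interlock head; x along the shaft from its free end towards the pump, z up. Shaft axis at y = 0, z = 112 mm; shaft 36 mm in diameter, free end from x = -146 to the front bearing block at x = -60 (66 mm wide, top z = 145).
- grip (a point): Point on the shaft axis in the middle of the free end, fixed to the stand (105 mm before its origin, 112 mm up), axes as the stand's. Nothing stands beside or before it but the 14 mm base plate and low things on the bench, so a gripper leaning to either side can pinch the shaft here across its 36 mm and roll it about its axis.
- keyway (a point): Point on the turning shaft at the mouth of its keyway, 18 mm from the shaft axis, right above grip when the keyway faces up. Its z axis points out of the keyway, x along the shaft as the stand's. The keyway, 10 mm wide and 8 mm deep with a dark floor, runs from the free end along the whole visible shaft, also beneath the slot.
- shaft (a joint): Angle of the shaft, rad, without stops: 0 (or a full turn) with the keyway straight up; it grows by the right-hand rule about the stand's x axis, so at +1.57 the keyway faces the stand's -y side (to the right as seen from the robot). Starts between 0.8 and 2.7. Friction of about 0.15 N m: it stays where it is left.
- slot (a point): Mouth of the slot, centre of the top face of the black interlock head that bridges the shaft (44 mm along x, 92 mm along y, z = 137 to 161 mm); axes as the stand's. The slot goes straight down through the head, 26.6 mm along x by 8.6 mm along y, edges chamfered 2 mm; the floor of the upturned keyway lies 39 mm below its mouth.
- tongue: Loose locking tongue, about 120 g, upright. Origin at the centre of its collar's underside, z up. Steel blade 24 mm (x) by 6 mm (y), reaching 37.5 mm below (last 4 mm 21 x 3.6 mm); collar 36 x 20 x 5 mm; red handle 28 (x) x 14 (y) mm, from 5 to 44 mm above, pinched across the 14 mm. Alike turned half round. Home, its collar lies on the head; with the keyway out of place it stays some 6 mm higher.
- park: Fixed wooden parking block 72 x 50 mm, 46 mm high, on a 86 x 64 mm plate; origin under its centre. At the start the tongue stands in its slot (28 x 10 mm, right through, along the block's x) with its collar on the block's top.
- dish: Loose parts dish, 60 mm across, 22 mm high, origin under its centre; a bystander.
- spanner: Loose spanner 27 x 171 x 8 mm lying flat, origin under its centre; a bystander.
- screwdriver: Loose screwdriver with green handle, 34 x 205 x 37 mm, lying, origin under its centre; a bystander.
- bearing: Loose brass bearing ring, 33 mm across, 9 mm high, origin under its centre; a bystander.
- loupe: Loose black loupe with handle, 101 x 52 x 12 mm, lying flat, origin under its centre; a bystander.
There are look-alikes about, which are no part of the job. Of the things that look like the tongue, the middle-sized one is meant.

How it is judged:
By the outcome, as a careful person would: the job done as asked, in the order asked, and still so for the second after the job is handed in, with the robot touching nothing.
It also fails if it takes over 67 s, if anything falls off the work surface, if the arm or the gripper's body presses on something with over 40 N, if the wrist force passes 120 N, or if a joint passes its speed limit or range.

## Working session

There is one attempt and no reset: what is moved stays moved. The work goes in short steps, Python scripts to look and compute and a shell command to move; the robot and the scene stay as the last step left them, time stands still between calls to the robot, and variables do not carry over. Pictures are saved under pics/ and viewed, at most 10 in all, crops included, and the job is handed in when it is done.

```bash
ls; mkdir -p pics; cat > h.py <<'E'
import numpy as np, cv2
from station import ctrl, optics
from scipy.spatial.transform import Rotation as R
def T():
    o=ctrl.get_obs(); M=np.eye(4); M[:3,:3]=R.from_rotvec(o['tool_rot']).as_matrix(); M[:3,3]=o['tool_pos']; return M
def grab(n):
    M=T(); im,d=optics.get_image(n); p=optics.camera_params(n)
    E=M@np.array(p['tool_from_camera']) if n=='wrist' else np.array(p['extrinsics'])
    return im,d,np.array(p['mtx']),p['k1'],E
def slopes(px,K,k1):
    px=np.atleast_2d(np.asarray(px,float)); s=(px-[K[0,2],K[1,2]])/[K[0,0],K[1,1]]; u=s.copy()
    for _ in range(20): u=s/(1+k1*(u**2).sum(1,keepdims=True))
    return u
def onplane(px,z,K,k1,E):
    u=slopes(px,K,k1); d=np.c_[u,np.ones(len(u))]@E[:3,:3].T; o=E[:3,3]
    return o+d*((z-o[2])/d[:,2])[:,None]
def pts(d,K,k1,E):
    v,u=np.mgrid[:480,:640]; s=slopes(np.c_[u.ravel(),v.ravel()],K,k1)
    return (np.c_[s,np.ones(len(s))]*d.ravel()[:,None]@E[:3,:3].T+E[:3,3]).reshape(480,640,3)
def proj(P,K,k1,E):
    c=(np.atleast_2d(P)-E[:3,3])@E[:3,:3]; s=c[:,:2]/c[:,2:]; s=s*(1+k1*(s**2).sum(1,keepdims=True))
    return s*[K[0,0],K[1,1]]+[K[0,2],K[1,2]]
E
python3 - <<'E'
from h import *
ims=[]
for n in ['scene','side','wrist']:
    im,d,K,k1,E=grab(n); np.savez(f'{n}0.npz',im=im,d=d,K=K,k1=k1,E=E); cv2.imwrite(f'pics/{n}0.png',im[:,:,::-1]); print(n,E.round(3).tolist(),K[0,0],k1,(d>0).mean())
print(ctrl.get_obs())
E
```

```text
pics
scene [[-0.629, -0.549, 0.55, -0.142], [-0.778, 0.433, -0.456, 0.654], [0.012, -0.715, -0.7, 0.993], [0.0, 0.0, 0.0, 1.0]] 518.8669878768604 -0.08002883335714399 0.99572265625
side [[0.902, -0.256, 0.346, 0.164], [-0.431, -0.535, 0.727, -0.757], [-0.001, -0.805, -0.593, 0.784], [0.0, 0.0, 0.0, 1.0]] 496.989156351529 0.004907184325223512 0.995947265625
wrist [[1.0, 0.0, -0.002, 0.625], [-0.0, -0.954, -0.301, 0.078], [-0.002, 0.301, -0.954, 0.374], [0.0, 0.0, 0.0, 1.0]] 415.7451041414586 -0.027710216134516852 0.9960188802083333
{'t': 0.15, 'q': array([-1.19000018e-01,  5.32025234e-02,  1.61400506e+00, -4.92338399e-05,
        1.47600244e+00, -1.18968617e-01]), 'dq': array([ 1.80735586e-03, -1.69365828e-03, -2.98052811e-03, -4.33154279e-05,
        1.96655043e-03,  4.93868878e-04]), 'effort': array([ 5.10442842e-04, -3.94241810e+01, -3.70721948e+01, -1.15854355e-04,
        4.61802789e-03,  5.00508997e-05]), 'tool_pos': array([6.24500237e-01, 4.63625720e-05, 2.30331296e-01]), 'tool_rot': array([-2.22059327e+00, -2.22053398e+00,  1.63037455e-03]), 'contact_force': array([ 0.12714481, -0.66399932,  0.75127203]), 'wrist_torque': array([-0.01953252, -0.0078574 ,  0.05070547]), 'grip_force': 0.0, 'opening': 0.08539441382169684}
```

View pics/scene0.png

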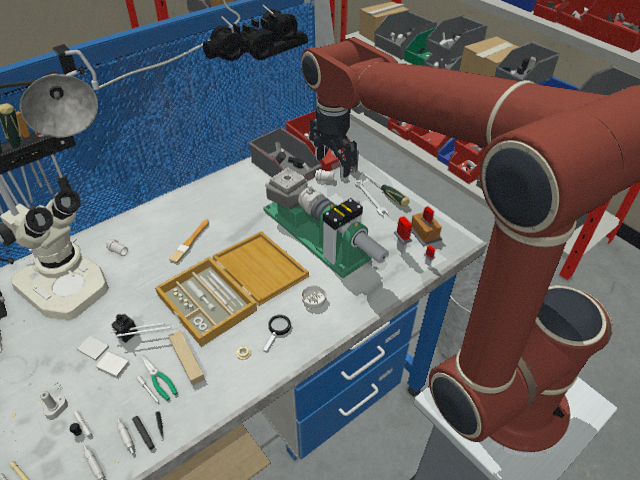

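View pics/side0.png

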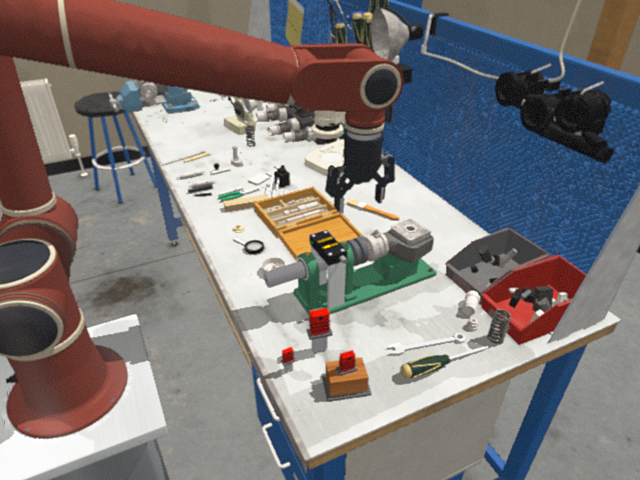

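Scene: candidates for the tongue are the red pieces at (404,229) large, (427,215) in the wooden block and (430,252) small; in side these are (319,322), (347,362) and (288,355). The one in the wooden block looks middle-sized. The stand's shaft end is at (375,250) in scene and (275,275) in side.

```bash
cat > m.py <<'E'
from h import *
X0,X1,Y0,Y1,S=0.30,0.95,-0.50,0.05,1000
out=[]
for n in ['scene','side']:
    z=np.load(n+'0.npz'); im,d,K,k1,E=[z[k] for k in('im','d','K','k1','E')]
    P=pts(d,K,k1,E); np.save(n+'P.npy',P)
    hsv=cv2.cvtColor(im,cv2.COLOR_RGB2HSV); inb=(P[...,0]>X0)&(P[...,0]<X1)&(P[...,1]>Y0)&(P[...,1]<Y1)&(d>0)
    print(n,'table z',np.median(P[...,2][inb]))
    # red blobs
    m=((hsv[...,0]<6)|(hsv[...,0]>174))&(hsv[...,1]>190)&(hsv[...,2]>90)&inb&(P[...,2]>0.01)
    c,l,st,ce=cv2.connectedComponentsWithStats(m.astype(np.uint8))
    for i in range(1,c):
        if st[i,4]>25:
            q=P[l==i]; print('red',st[i,4],ce[i].round(),'min',np.percentile(q,3,0).round(4),'max',np.percentile(q,97,0).round(4))
    # green base top
    g=(hsv[...,0]>50)&(hsv[...,0]<90)&(hsv[...,1]>80)&inb
    b=g&(abs(P[...,2]-0.014)<0.006); q=P[b][:,:2].astype(np.float32)
    q=q[(abs(q-np.median(q,0))<0.25).all(1)]
    print('base',len(q),cv2.minAreaRect(q*1000))
    # head top
    h=inb&(abs(P[...,2]-0.161)<0.006)&(hsv[...,2]<70); q=P[h]; print('head',len(q),np.median(q,0),cv2.minAreaRect(q[:,:2].astype(np.float32)*1000) if len(q) else 0)
    w=(hsv[...,0]>6)&(hsv[...,0]<20)&(hsv[...,1]>100)&inb&(abs(P[...,2]-0.046)<0.005); q=P[w]; print('park top',len(q),cv2.minAreaRect(q[:,:2].astype(np.float32)*1000) if len(q) else 0)
E
python3 m.py
python3 - <<'E'
from h import *
a=cv2.imread('pics/side0.png')[220:400,250:450]; b=cv2.imread('pics/scene0.png')[170:290,290:450]
w=cv2.imread('pics/wrist0.png')
cv2.imwrite('pics/c1.png',np.vstack([np.hstack([cv2.resize(a,(400,360)),cv2.resize(b,(400,360))]),np.hstack([cv2.resize(w,(320,240)),np.zeros((240,480,3),np.uint8)])]))
E
```

```text
scene table z 0.0002980923681837333
red 56 [327. 165.] min [ 0.8517 -0.2092  0.011 ] max [ 0.8757 -0.1654  0.0489]
red 68 [428. 213.] min [ 0.4675 -0.2257  0.0517] max [ 0.4929 -0.2157  0.0914]
red 190 [404. 227.] min [ 0.4561 -0.1252  0.0616] max [ 0.4896 -0.1097  0.1132]
red 65 [430. 251.] min [ 0.3857 -0.1448  0.0357] max [ 0.4044 -0.1372  0.0648]
base 589 ((666.0653076171875, 8.955497741699219), (341.411865234375, 82.31547546386719), 0.6159692406654358)
head 308 [0.5572677  0.01166206 0.16120043] ((560.937744140625, 9.248435974121094), (46.63462829589844, 81.94615936279297), 0.6003502011299133)
park top 219 ((481.3989562988281, -221.3279266357422), (49.42613983154297, 72.51571655273438), 75.8663330078125)
side table z 0.0024864812590872365
red 360 [504. 287.] min [ 0.8721 -0.1719  0.0133] max [ 0.9482 -0.1674  0.0798]
red 46 [486. 304.] min [ 0.8573 -0.1938  0.0116] max [ 0.8619 -0.1673  0.0345]
red 585 [538. 326.] min [ 0.853  -0.2935  0.0109] max [ 0.9475 -0.2669  0.0764]
red 225 [319. 316.] min [ 0.4545 -0.1334  0.0922] max [ 0.4881 -0.1145  0.113 ]
red 33 [319. 325.] min [ 0.4557 -0.1329  0.0806] max [ 0.4845 -0.1269  0.0874]
red 82 [319. 330.] min [ 0.4553 -0.1334  0.0613] max [ 0.4854 -0.1239  0.0779]
red 98 [287. 354.] min [ 0.3846 -0.1503  0.0381] max [ 0.4019 -0.1421  0.0643]
red 199 [347. 360.] min [ 0.4677 -0.2316  0.056 ] max [ 0.4904 -0.2203  0.0913]
base 1610 ((665.352783203125, 6.4146270751953125), (344.79412841796875, 86.76362609863281), 0.6861044764518738)
head 340 [ 0.55576497 -0.00356407  0.16072257] ((558.8875122070312, 8.270580291748047), (45.09153366088867, 83.56632995605469), 2.4241952896118164)
park top 599 ((480.2455749511719, -223.63720703125), (52.594482421875, 70.94723510742188), 73.5381088256836)
```

View pics/c1.png

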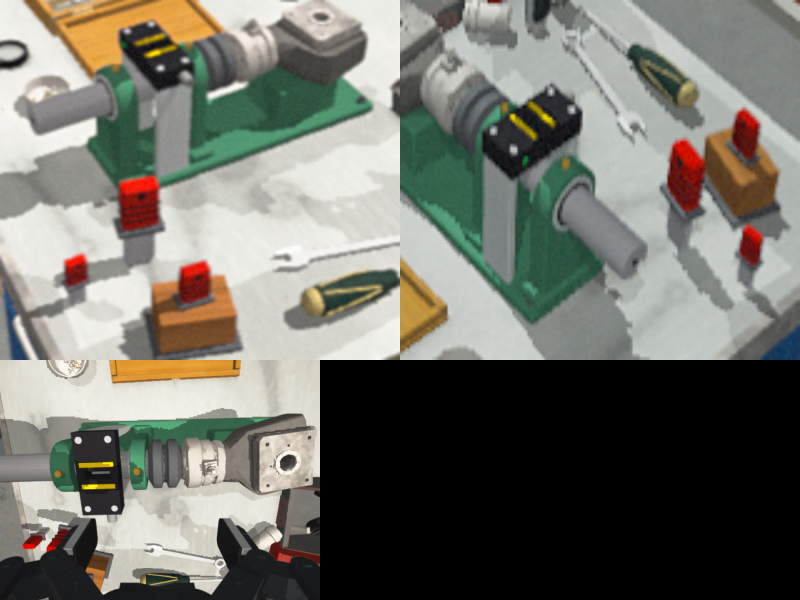

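Close crop: the park tongue (side crop (195,285)) is clearly between the large (140,205) and the small (75,270), so it's the right one. No keyway shows on the shaft top or the right flank, so it faces downward. I'll look at the end face with the wrist camera.

```bash
python3 -m handwheel '[{"roll":-0.121},{"roll":-0.121},{"roll":-0.121},{"roll":-0.121},{"roll":-0.121},{"roll":-0.121},{"roll":-0.121},{"roll":-0.121},{"roll":-0.121},{"roll":-0.121},{"roll":-0.121},{"roll":-0.121}]' && python3 -m handwheel '[{"roll":-0.121},{"tx":29,"ty":1,"tz":3},{"tx":29,"ty":1,"tz":3},{"tx":29,"ty":1,"tz":3},{"tx":29,"ty":1,"tz":3},{"tx":29,"ty":1,"tz":3},{"tx":29,"ty":1,"tz":3},{"tx":29,"ty":1,"tz":3},{"tx":29,"ty":1,"tz":3},{"tx":29,"ty":1,"tz":3},{},{}]'
python3 - <<'E'
from h import *
im,d,K,k1,E=grab('wrist'); np.savez('w1.npz',im=im,d=d,K=K,k1=k1,E=E)
u,v=proj([0.414,0.008,0.112],K,k1,E)[0]; print(u,v,E.round(3).tolist()); u,v=int(u),int(v)
c=im[max(0,v-60):v+60,max(0,u-80):u+80,::-1]
s=np.hstack([cv2.resize(im[:,:,::-1],(400,300)),cv2.resize(c,(400,300),interpolation=cv2.INTER_CUBIC)]); cv2.imwrite('pics/w1.png',s)
E
```

```text
-3.8317719934932484 222.91831859701298 [[1.0, 0.0, -0.002, 0.625], [-0.0, -0.954, -0.301, 0.078], [-0.002, 0.301, -0.954, 0.374], [0.0, 0.0, 0.0, 1.0]]$[0]: bad value
```

View pics/w1.png

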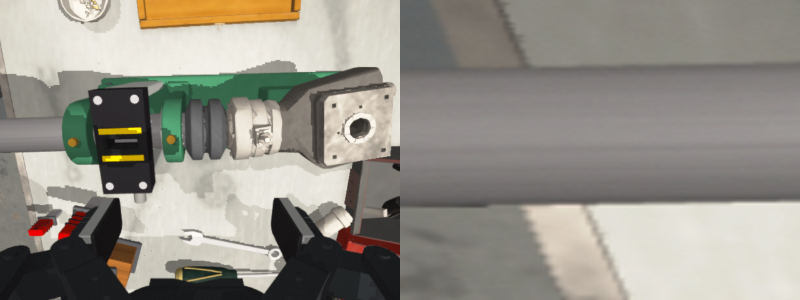

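Rows seem to need all four keys; the arm hasn't moved (same view from the start pose).

```bash
python3 -m handwheel '[{"tx":0,"ty":0,"tz":0,"roll":-0.121},{"tx":0,"ty":0,"tz":0,"roll":-0.121},{"tx":0,"ty":0,"tz":0,"roll":-0.121},{"tx":0,"ty":0,"tz":0,"roll":-0.121},{"tx":0,"ty":0,"tz":0,"roll":-0.121},{"tx":0,"ty":0,"tz":0,"roll":-0.121},{"tx":0,"ty":0,"tz":0,"roll":-0.121},{"tx":0,"ty":0,"tz":0,"roll":-0.121},{"tx":0,"ty":0,"tz":0,"roll":-0.121},{"tx":0,"ty":0,"tz":0,"roll":-0.121},{"tx":0,"ty":0,"tz":0,"roll":-0.121},{"tx":0,"ty":0,"tz":0,"roll":-0.121}]'; python3 -m handwheel --help | head -20
```

```text
t: 1.2
tool_pos: [0.6248, 0.0, 0.231]
tool_rot: [-0.177, -3.136, -0.0]
contact_force: [1.1, 0.9, -0.2]
opening: 0.0854
grip_force: 0.0invalid input: not JSON, or not a number
```

```bash
python3 -m handwheel '[{"tx":0,"ty":0,"tz":0,"roll":-0.123},{"tx":29,"ty":1,"tz":3,"roll":0},{"tx":29,"ty":1,"tz":3,"roll":0},{"tx":29,"ty":1,"tz":3,"roll":0},{"tx":29,"ty":1,"tz":3,"roll":0},{"tx":29,"ty":1,"tz":3,"roll":0},{"tx":29,"ty":1,"tz":3,"roll":0},{"tx":29,"ty":1,"tz":3,"roll":0},{"tx":29,"ty":1,"tz":3,"roll":0},{"tx":29,"ty":1,"tz":3,"roll":0},{"tx":0,"ty":0,"tz":0,"roll":0},{"tx":0,"ty":0,"tz":0,"roll":0}]' && python3 - <<'E'
from h import *
im,d,K,k1,E=grab('wrist'); np.savez('w1.npz',im=im,d=d,K=K,k1=k1,E=E)
u,v=proj([0.414,0.008,0.112],K,k1,E)[0]; print(u,v,E.round(3).tolist()); u,v=int(u),int(v)
c=im[max(0,v-60):v+60,max(0,u-80):u+80,::-1]
s=np.hstack([cv2.resize(im[:,:,::-1],(400,300)),cv2.resize(c,(400,300),interpolation=cv2.INTER_CUBIC)]); cv2.imwrite('pics/w2.png',s)
E
```

```text
t: 2.2
tool_pos: [0.3633, 0.008, 0.2041]
tool_rot: [-0.006, 3.14, -0.0]
contact_force: [0.8, -0.2, 0.3]
opening: 0.085
grip_force: 0.0
312.4585259697542 320.5682165449803 [[-0.004, 0.953, 0.302, 0.287], [1.0, 0.004, 0.001, 0.009], [-0.001, 0.302, -0.953, 0.348], [0.0, 0.0, 0.0, 1.0]]
```

View pics/w2.png

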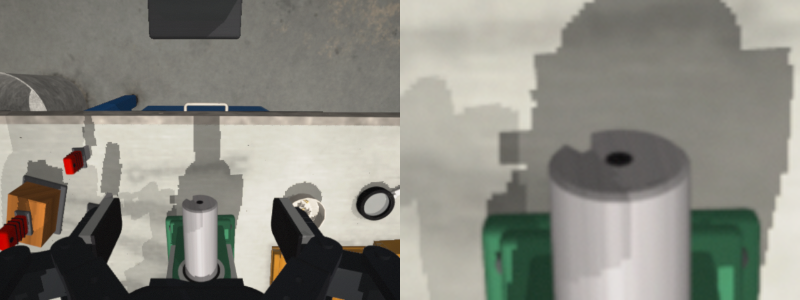

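Wrist view: the end face is an ellipse around crop (620,163), centre hole at (620,158). The notch is at (575,152), on the −y side and about 27° below horizontal, so the shaft angle is about 2.05 rad. The tool can't be tilted with these rows. So I'll roll the shaft by friction, pressing the +y finger pad on its side and moving down.

```bash
python3 -m handwheel '[{"tx":-17,"ty":0,"tz":0,"roll":0},{"tx":-17,"ty":0,"tz":0,"roll":0},{"tx":-17,"ty":0,"tz":0,"roll":0},{"tx":-17,"ty":0,"tz":0,"roll":0},{"tx":0,"ty":0,"tz":14,"roll":0},{"tx":0,"ty":0,"tz":14,"roll":0},{"tx":0,"ty":0,"tz":14,"roll":0},{"tx":0,"ty":0,"tz":14,"roll":0},{"tx":0,"ty":0,"tz":14,"roll":0},{"tx":0,"ty":0,"tz":14,"roll":0},{"tx":0,"ty":0,"tz":14,"roll":0},{"tx":0,"ty":0,"tz":14,"roll":0}]' && python3 -m handwheel '[{"tx":0,"ty":-7,"tz":0,"roll":0},{"tx":0,"ty":-7,"tz":0,"roll":0},{"tx":0,"ty":-6,"tz":0,"roll":0},{"tx":0,"ty":0,"tz":0,"roll":0},{"tx":0,"ty":0,"tz":0,"roll":0}]'
```

```text
t: 3.25
tool_pos: [0.4332, 0.0081, 0.0915]
tool_rot: [0.007, -3.141, -0.0]
contact_force: [-0.6, -0.9, -0.5]
opening: 0.0853
grip_force: 0.0
t: 3.67
tool_pos: [0.4329, -0.0125, 0.0933]
tool_rot: [-0.005, 3.14, -0.001]
contact_force: [-0.2, 0.7, -0.4]
opening: 0.0856
grip_force: 0.1
```

```bash
for i in 1 2 3 4; do python3 -m handwheel '[{"tx":0,"ty":-2,"tz":0,"roll":0},{"tx":0,"ty":0,"tz":0,"roll":0}]' | egrep "pos|contact|grip|opening"; done
```

```text
tool_pos: [0.4329, -0.0128, 0.0932]
contact_force: [1.3, 7.1, -0.1]
opening: 0.0854
grip_force: 3.1
tool_pos: [0.4329, -0.0129, 0.093]
contact_force: [2.3, 13.4, -1.0]
opening: 0.0851
grip_force: 6.7
tool_pos: [0.4329, -0.013, 0.0928]
contact_force: [2.5, 21.0, -0.4]
opening: 0.0854
grip_force: 10.3
tool_pos: [0.4328, -0.0131, 0.0926]
contact_force: [4.4, 28.4, 0.4]
opening: 0.0854
grip_force: 14.0
```

```bash
python3 -m handwheel '[{"tx":0,"ty":0,"tz":2,"roll":0},{"tx":0,"ty":0,"tz":2,"roll":0},{"tx":0,"ty":0,"tz":2,"roll":0},{"tx":0,"ty":0,"tz":2,"roll":0},{"tx":0,"ty":0,"tz":0,"roll":0},{"tx":0,"ty":0,"tz":0,"roll":0}]'
python3 - <<'E'
from h import *
im,d,K,k1,E=grab('wrist'); np.savez('w3.npz',im=im,d=d,K=K,k1=k1,E=E)
u,v=proj([0.414,0.010,0.112],K,k1,E)[0]; print(u,v); u,v=int(u),int(v)
a=np.load('w1.npz')['im']; c=im[max(0,v-90):v+90,max(0,u-120):u+120,::-1]
s=np.hstack([cv2.resize(im[:,:,::-1],(400,300)),cv2.resize(c,(400,300),interpolation=cv2.INTER_CUBIC)]); cv2.imwrite('pics/w3.png',s)
E
```

```text
t: 4.83
tool_pos: [0.433, -0.0129, 0.0861]
tool_rot: [-0.007, 3.139, 0.027]
contact_force: [-1.3, 28.5, 8.5]
opening: 0.0856
grip_force: 14.5
386.03615574174904 303.4306194509238
```

View pics/w3.png

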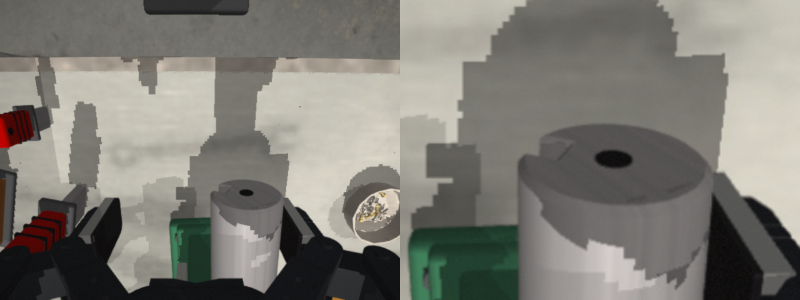

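The shaft turns: the notch (crop (548,152)) has moved up nearly level on the −y side. Continuing.

```bash
python3 -m handwheel '[{"tx":0,"ty":0,"tz":2,"roll":0},{"tx":0,"ty":0,"tz":2,"roll":0},{"tx":0,"ty":0,"tz":2,"roll":0},{"tx":0,"ty":0,"tz":2,"roll":0},{"tx":0,"ty":0,"tz":2,"roll":0},{"tx":0,"ty":0,"tz":2,"roll":0},{"tx":0,"ty":0,"tz":2,"roll":0},{"tx":0,"ty":0,"tz":0,"roll":0}]'; python3 -m handwheel '[{"tx":0,"ty":7,"tz":0,"roll":0},{"tx":0,"ty":5,"tz":0,"roll":0},{"tx":0,"ty":0,"tz":-7,"roll":0},{"tx":0,"ty":0,"tz":-7,"roll":0},{"tx":0,"ty":0,"tz":-7,"roll":0},{"tx":0,"ty":0,"tz":0,"roll":0}]'
python3 - <<'E'
from h import *
im,d,K,k1,E=grab('wrist'); np.savez('w4.npz',im=im,d=d,K=K,k1=k1,E=E)
u,v=proj([0.414,0.010,0.112],K,k1,E)[0]; print(u,v); u,v=int(u),int(v)
c=im[max(0,v-90):v+90,max(0,u-120):u+120,::-1]
cv2.imwrite('pics/w4.png',cv2.resize(c,(480,360),interpolation=cv2.INTER_CUBIC))
E
```

```text
t: 5.55
tool_pos: [0.433, -0.0126, 0.072]
tool_rot: [-0.006, 3.139, 0.027]
contact_force: [-0.1, 31.3, 8.0]
opening: 0.0854
grip_force: 16.0
t: 6.05
tool_pos: [0.4336, -0.0086, 0.0938]
tool_rot: [-0.006, 3.138, -0.002]
contact_force: [0.7, 0.0, 0.1]
opening: 0.0852
grip_force: 0.0
368.09374118773866 291.9817121519819
```

View pics/w4.png

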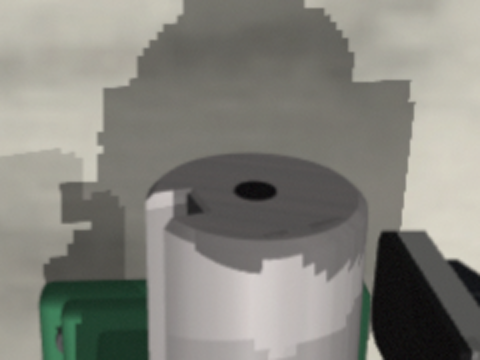

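```bash
cat >> h.py <<'E'
def onx(px,x,K,k1,E):
    u=slopes(px,K,k1); d=np.c_[u,np.ones(len(u))]@E[:3,:3].T; o=E[:3,3]
    return (o+d*((x-o[0])/d[:,0])[:,None])
E
python3 - <<'E'
from h import *
z=np.load('w4.npz'); K,k1,E=z['K'],z['k1'],z['E']
px=np.array([[255,190],[250,153],[262,240],[362,195],[148,197],[165,228],[190,192],[204,211]])/2+[248,201]
for x in(0.411,0.414,0.417):
    P=onx(px,x,K,k1,E)[:,1:]*1000; print(x,(P[0]).round(1),'rel',(P-P[0]).round(1).tolist())
E
```

```text
0.411 [ 11.  121.4] rel [[0.0, 0.0], [1.2, -14.6], [-1.2, 15.7], [15.9, 1.7], [-16.4, 2.6], [-14.2, 12.3], [-10.0, 0.8], [-8.4, 7.1]]
0.414 [ 12.  115.1] rel [[0.0, 0.0], [1.2, -15.4], [-1.3, 16.5], [16.8, 1.8], [-17.3, 2.7], [-15.0, 13.0], [-10.5, 0.8], [-8.8, 7.5]]
0.417 [ 13.  108.7] rel [[0.0, 0.0], [1.3, -16.2], [-1.4, 17.4], [17.7, 1.9], [-18.2, 2.8], [-15.7, 13.7], [-11.1, 0.9], [-9.3, 7.9]]
```

Notch in w4: mouth corners about (148,197)/(165,228), floor corners (190,192)/(204,211), which gives about 65° (1.14 rad) left. Second stroke, slightly short.

```bash
python3 -m handwheel '[{"tx":0,"ty":-4,"tz":0,"roll":0},{"tx":0,"ty":-4,"tz":0,"roll":0},{"tx":0,"ty":-4,"tz":0,"roll":0},{"tx":0,"ty":0,"tz":0,"roll":0}]' | egrep "pos|contact";  python3 -m handwheel '[{"tx":0,"ty":0,"tz":2,"roll":0},{"tx":0,"ty":0,"tz":2,"roll":0},{"tx":0,"ty":0,"tz":2,"roll":0},{"tx":0,"ty":0,"tz":2,"roll":0},{"tx":0,"ty":0,"tz":2,"roll":0},{"tx":0,"ty":0,"tz":2,"roll":0},{"tx":0,"ty":0,"tz":2,"roll":0},{"tx":0,"ty":0,"tz":2,"roll":0},{"tx":0,"ty":0,"tz":2,"roll":0},{"tx":0,"ty":0,"tz":0,"roll":0}]'
python3 - <<'E'
from h import *
im,d,K,k1,E=grab('wrist'); np.savez('w5.npz',im=im,d=d,K=K,k1=k1,E=E)
u,v=proj([0.4155,0.012,0.112],K,k1,E)[0]; print(u,v); u,v=int(u),int(v)
print('off',u-120,max(0,v-90)); c=im[max(0,v-90):v+90,max(0,u-120):u+120,::-1]
cv2.imwrite('pics/w5.png',cv2.resize(c,(480,360),interpolation=cv2.INTER_CUBIC))
E
```

```text
tool_pos: [0.4321, -0.0131, 0.0908]
contact_force: [3.1, 29.7, 3.2]
t: 7.27
tool_pos: [0.4321, -0.0126, 0.0737]
tool_rot: [0.005, -3.141, -0.03]
contact_force: [-0.4, 32.3, 9.0]
opening: 0.0851
grip_force: 16.2
399.3860739828276 329.3943886099237
off 279 239
```

View pics/w5.png

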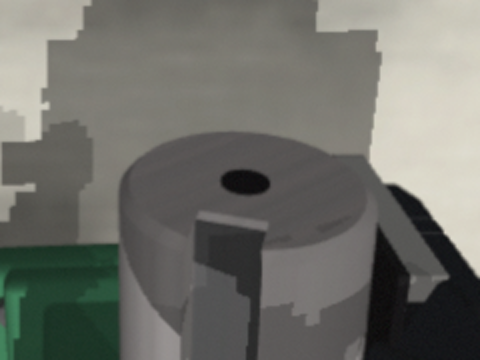

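```bash
python3 - <<'E'
from h import *
z=np.load('w5.npz'); K,k1,E=z['K'],z['k1'],z['E']
px=np.array([[245,182],[199,213],[267,222],[122,185],[375,200]])/2+[279,239]
for x in(0.4155,0.417):
    P=onx(px,x,K,k1,E)[:,1:]*1000; Q=P-P[0]; print(P[0].round(1),'rel',Q.round(1).tolist(), 'slope',np.degrees(np.arctan2(*(Q[2]-Q[1])[::-1])), 'mid ang',np.degrees(np.arctan2(*(-(Q[1]+Q[2])/2*[1,-1]))))
E
```

```text
[ 12.5 112.4] rel [[0.0, 0.0], [-7.9, 8.1], [0.6, 10.4], [-17.6, 0.6], [16.9, 5.3]] slope 15.381083982391937 mid ang 21.596444875547512
[ 13.2 109.7] rel [[0.0, 0.0], [-8.1, 8.3], [0.6, 10.7], [-18.1, 0.6], [17.3, 5.4]] slope 15.381083982392003 mid ang 21.59644487554754
```

```bash
python3 -m handwheel '[{"tx":0,"ty":0,"tz":2,"roll":0},{"tx":0,"ty":0,"tz":2,"roll":0},{"tx":0,"ty":0,"tz":1,"roll":0},{"tx":0,"ty":0,"tz":0,"roll":0},{"tx":0,"ty":0,"tz":0,"roll":0}]' | egrep "pos|contact";  python3 -m handwheel '[{"tx":0,"ty":7,"tz":0,"roll":0},{"tx":0,"ty":7,"tz":0,"roll":0},{"tx":0,"ty":8,"tz":0,"roll":0},{"tx":0,"ty":8,"tz":-8,"roll":0},{"tx":0,"ty":0,"tz":-15,"roll":0},{"tx":0,"ty":0,"tz":-15,"roll":0},{"tx":0,"ty":0,"tz":-15,"roll":0},{"tx":0,"ty":0,"tz":-15,"roll":0},{"tx":0,"ty":0,"tz":-15,"roll":0},{"tx":0,"ty":0,"tz":-15,"roll":0},{"tx":0,"ty":0,"tz":0,"roll":0},{"tx":0,"ty":0,"tz":0,"roll":0}]'
python3 - <<'E'
from h import *
im,d,K,k1,E=grab('wrist'); np.savez('w6.npz',im=im,d=d,K=K,k1=k1,E=E)
# profiles across shaft at given x (plane z=0.130 sampling along y)
g=cv2.cvtColor(im,cv2.COLOR_RGB2GRAY)
for x in(0.425,0.445,0.465,0.485):
    y=np.arange(-0.014,0.0385,0.001); q=proj(np.c_[np.full_like(y,x),y,np.full_like(y,0.130)],K,k1,E).astype(np.float32)
    print(x,q[0].round(),cv2.remap(g,q[None,:,0],q[None,:,1],cv2.INTER_LINEAR)[0].tolist())
P=pts(d,K,k1,E)
for x in(0.43,0.45,0.47):
    m=(abs(P[...,0]-x)<.006)&(abs(P[...,1]-.012)<.03)&(P[...,2]>.08); q=P[m]; b=np.round(q[:,1]*500).astype(int)
    print(x,[(int(k*2),round(float(np.median(q[b==k,2]))*1000,1)) for k in np.unique(b)])
u,v=proj([0.44,0.012,0.13],K,k1,E)[0]; u,v=int(u),int(v); print(u,v)
c=im[max(0,v-90):v+90,max(0,u-120):u+120,::-1]
cv2.imwrite('pics/w6.png',cv2.resize(c,(480,360),interpolation=cv2.INTER_CUBIC))
E
```

```text
tool_pos: [0.4322, -0.0125, 0.0687]
contact_force: [-0.1, 33.2, 9.7]
t: 8.73
tool_pos: [0.4325, 0.0101, 0.1673]
tool_rot: [-0.006, 3.139, -0.001]
contact_force: [-0.4, -0.8, -0.6]
opening: 0.0852
grip_force: 0.0
0.425 [260. 265.] [167, 116, 93, 92, 92, 107, 118, 118, 120, 121, 115, 116, 132, 144, 154, 161, 165, 175, 180, 177, 125, 96, 102, 102, 101, 93, 89, 89, 87, 89, 164, 190, 189, 186, 184, 182, 178, 171, 164, 157, 148, 138, 123, 109, 123, 123, 125, 126, 126, 128, 129, 129, 129]
0.445 [262. 304.] [76, 69, 71, 71, 55, 53, 53, 54, 54, 54, 56, 95, 121, 136, 146, 157, 162, 168, 177, 180, 164, 94, 91, 102, 103, 103, 101, 101, 90, 89, 111, 183, 190, 190, 188, 185, 180, 166, 153, 139, 129, 120, 110, 108, 78, 71, 72, 70, 69, 71, 70, 70, 70]
0.465 [263. 341.] [100, 66, 53, 51, 44, 43, 44, 42, 43, 42, 44, 62, 109, 124, 132, 142, 150, 150, 160, 162, 161, 131, 79, 91, 91, 92, 91, 91, 91, 91, 90, 136, 163, 164, 162, 159, 155, 150, 145, 139, 133, 126, 116, 112, 94, 53, 52, 51, 51, 50, 51, 50, 55]
0.485 [265. 375.] [56, 43, 43, 43, 45, 53, 85, 89, 90, 84, 42, 15, 56, 78, 104, 135, 146, 151, 153,
[... 214 characters left out ...]
5.8), (2, 127.6), (4, 128.6), (6, 129.0), (8, 122.9), (10, 123.0), (12, 123.1), (14, 123.3), (16, 124.0), (18, 130.2), (20, 129.4), (22, 128.5), (24, 127.1), (26, 125.5), (28, 122.7), (30, 119.3), (32, 245.7)]
0.45 [(-4, 118.8), (-2, 122.1), (0, 124.7), (2, 126.6), (4, 128.1), (6, 129.3), (8, 123.0), (10, 122.9), (12, 123.2), (14, 123.2), (16, 123.6), (18, 130.5), (20, 129.7), (22, 128.6), (24, 127.1), (26, 125.5), (28, 123.0), (30, 119.8)]
0.47 [(-4, 117.5), (-2, 121.0), (0, 124.2), (2, 126.4), (4, 127.7), (6, 128.9), (8, 124.0), (10, 122.9), (12, 123.1), (14, 123.2), (16, 123.5), (18, 130.5), (20, 129.9), (22, 128.9), (24, 127.6), (26, 126.2), (28, 124.0), (30, 120.7), (32, 117.4)]
316 294
```

```bash
cat > ang.py <<'E'
from h import *
import sys
from scipy.optimize import least_squares
z=np.load(sys.argv[1]); im,d,K,k1,E=[z[k] for k in('im','d','K','k1','E')]; P=pts(d,K,k1,E)
for x in np.arange(.425,.485,.01):
    q=P[(abs(P[...,0]-x)<.005)&(abs(P[...,1]-.012)<.0195)&(P[...,2]>.110)&(P[...,2]<.135)][:,1:]
    r=lambda p:np.hypot(*(q-p[:2]).T)-.018
    s=least_squares(r,[.012,.112],loss='soft_l1',f_scale=.0004).x
    rr=q-s; rad=np.hypot(*rr.T); k=(rad<.0145)&(abs(rr[:,0]-0)<.012)&(rr[:,1]>.008)
    m=np.polyfit(rr[k,0],rr[k,1],1)[0]
    a=np.degrees(np.arctan2(-rr[:,0],rr[:,1])); kk=(rad<.0165)&(abs(a)<40)
    mid=(rr[k,0].min()+rr[k,0].max())/2
    print(round(x,3),'centre',(s*1000).round(2),'floor tilt',np.degrees(np.arctan(m)).round(1),'floor mid y',(mid*1000).round(2),'-> ang',np.degrees(np.arcsin(-mid/.011)).round(1))
E
python3 ang.py w6.npz
```

```text
0.425 centre [ 12.92 112.37] floor tilt 2.6 floor mid y -1.52 -> ang 8.0
0.435 centre [ 13.19 112.35] floor tilt 4.3 floor mid y -1.52 -> ang 8.0
0.445 centre [ 13.3  112.26] floor tilt 4.4 floor mid y -1.58 -> ang 8.2
0.455 centre [ 13.6 112.2] floor tilt 2.8 floor mid y -1.33 -> ang 7.0
0.465 centre [ 13.89 112.23] floor tilt 4.6 floor mid y -1.57 -> ang 8.2
0.475 centre [ 14.14 112.33] floor tilt 2.4 floor mid y -1.74 -> ang 9.1
```

View pics/w6.png

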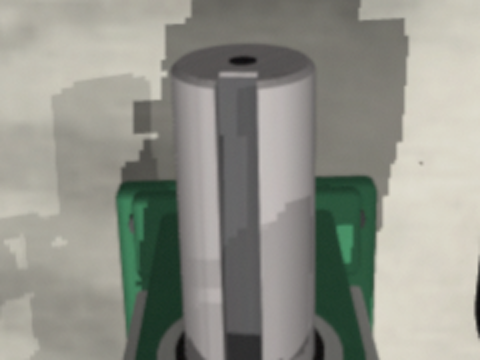

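The keyway is visible near the top, about 5° short (depth fit: floor tilt about 3.5°, mouth offset about 6°). One small correction stroke.

```bash
python3 -m handwheel '[{"tx":0,"ty":0,"tz":16,"roll":0},{"tx":0,"ty":0,"tz":16,"roll":0},{"tx":0,"ty":0,"tz":16,"roll":0},{"tx":0,"ty":0,"tz":16,"roll":0},{"tx":0,"ty":0,"tz":16,"roll":0},{"tx":0,"ty":-7,"tz":0,"roll":0},{"tx":0,"ty":-7,"tz":0,"roll":0},{"tx":0,"ty":-7,"tz":0,"roll":0},{"tx":0,"ty":0,"tz":0,"roll":0}]' | egrep "pos|contact";  python3 -m handwheel '[{"tx":0,"ty":-5,"tz":0,"roll":0},{"tx":0,"ty":-5,"tz":0,"roll":0},{"tx":0,"ty":0,"tz":0,"roll":0}]'| egrep "pos|contact"; python3 -m handwheel '[{"tx":0,"ty":0,"tz":1,"roll":0},{"tx":0,"ty":0,"tz":1,"roll":0},{"tx":0,"ty":0,"tz":0,"roll":0}]'| egrep "pos|contact"
```

```text
tool_pos: [0.4327, -0.0122, 0.0873]
contact_force: [0.6, 0.4, 0.7]
tool_pos: [0.4327, -0.0129, 0.0865]
contact_force: [4.4, 35.6, -1.2]
tool_pos: [0.4328, -0.0129, 0.086]
contact_force: [-1.1, 32.8, 8.4]
```

```bash
python3 -m handwheel '[{"tx":0,"ty":0,"tz":1,"roll":0},{"tx":0,"ty":0,"tz":0,"roll":0}]'| egrep "pos|contact";  python3 -m handwheel '[{"tx":0,"ty":7,"tz":0,"roll":0},{"tx":0,"ty":7,"tz":0,"roll":0},{"tx":0,"ty":8,"tz":0,"roll":0},{"tx":0,"ty":8,"tz":-8,"roll":0},{"tx":0,"ty":0,"tz":-15,"roll":0},{"tx":0,"ty":0,"tz":-15,"roll":0},{"tx":0,"ty":0,"tz":-15,"roll":0},{"tx":0,"ty":0,"tz":-15,"roll":0},{"tx":0,"ty":0,"tz":-15,"roll":0},{"tx":0,"ty":0,"tz":0,"roll":0},{"tx":0,"ty":0,"tz":0,"roll":0}]'
python3 - <<'E'
from h import *
im,d,K,k1,E=grab('wrist'); np.savez('w7.npz',im=im,d=d,K=K,k1=k1,E=E)
g=cv2.cvtColor(im,cv2.COLOR_RGB2GRAY)
for x in(0.425,0.445,0.465):
    y=np.arange(0.000,0.0245,0.0005); q=proj(np.c_[np.full_like(y,x),y,np.full_like(y,0.1295)],K,k1,E).astype(np.float32)
    s=cv2.remap(g,q[None,:,0],q[None,:,1],cv2.INTER_LINEAR)[0].astype(int); ds=np.diff(s); a,b=y[ds.argmin()]+.00025,y[ds.argmax()]+.00025; print(x,a,b,(a+b)/2)
E
python3 ang.py w7.npz
```

```text
tool_pos: [0.4328, -0.0129, 0.0851]
contact_force: [-1.8, 33.8, 9.8]
t: 11.12
tool_pos: [0.4327, 0.0091, 0.1676]
tool_rot: [-0.006, 3.139, -0.001]
contact_force: [0.1, -0.5, -1.4]
opening: 0.0854
grip_force: 0.0
0.425 0.00725 0.01725 0.01225
0.445 0.00775 0.017750000000000002 0.012750000000000001
0.465 0.00825 0.018250000000000002 0.013250000000000001
0.425 centre [ 12.79 112.39] floor tilt -0.4 floor mid y -0.24 -> ang 1.3
0.435 centre [ 12.96 112.34] floor tilt 2.2 floor mid y -0.11 -> ang 0.6
0.445 centre [ 13.14 112.17] floor tilt 0.2 floor mid y -0.18 -> ang 0.9
0.455 centre [ 13.41 112.21] floor tilt 0.3 floor mid y -0.15 -> ang 0.8
0.465 centre [ 13.7  112.26] floor tilt 0.6 floor mid y -0.32 -> ang 1.7
0.475 centre [ 14.03 112.22] floor tilt 0.5 floor mid y -0.31 -> ang 1.6
```

Keyway now within about 1° of up. Going above the parked tongue to measure it.

```bash
python3 -m handwheel '[{"tx":-5,"ty":-28,"tz":-4,"roll":0},{"tx":-5,"ty":-28,"tz":-4,"roll":0},{"tx":-5,"ty":-28,"tz":-4,"roll":0},{"tx":-5,"ty":-29,"tz":-4,"roll":0},{"tx":-5,"ty":-29,"tz":-4,"roll":0},{"tx":-5,"ty":-29,"tz":-4,"roll":0},{"tx":-4,"ty":-29,"tz":-4,"roll":0},{"tx":-4,"ty":-29,"tz":-4,"roll":0},{"tx":0,"ty":0,"tz":0,"roll":0.12},{"tx":0,"ty":0,"tz":0,"roll":0.12},{"tx":0,"ty":0,"tz":0,"roll":0.03},{"tx":0,"ty":0,"tz":0,"roll":0}]'
cat > tg.py <<'E'
from h import *
import sys
z0,z1=float(sys.argv[2]),float(sys.argv[3]); cx,cy=float(sys.argv[4]),float(sys.argv[5])
im,d,K,k1,E=grab('wrist'); np.savez(sys.argv[1]+'.npz',im=im,d=d,K=K,k1=k1,E=E)
P=pts(d,K,k1,E); hsv=cv2.cvtColor(im,cv2.COLOR_RGB2HSV)
red=((hsv[...,0]<8)|(hsv[...,0]>172))&(hsv[...,1]>150)&(np.hypot(P[...,0]-cx,P[...,1]-cy)<.05)
top=red&(P[...,2]>z0)&(P[...,2]<z1); print('red',red.sum(),'ztop',np.percentile(P[red][:,2],[50,95]))
q=P[top][:,:2]; print('top n',len(q),'rect',cv2.minAreaRect((q*1000).astype(np.float32)))
c=max(cv2.findContours(top.astype(np.uint8),cv2.RETR_EXTERNAL,cv2.CHAIN_APPROX_NONE)[0],key=cv2.contourArea)[:,0,:]
w=onplane(c,(z0+z1)/2,K,k1,E)[:,:2]; print('contour rect',cv2.minAreaRect((w*1000).astype(np.float32)))
M=T(); print('tool',M[:3,3].round(4),'tooly yaw deg',np.degrees(np.arctan2(-M[0,1],M[1,1])).round(2))
E
python3 tg.py w8 0.086 0.094 0.48 -0.222; python3 - <<'E'
from h import *
im=np.load('w8.npz')['im']; cv2.imwrite('pics/w8.png',im[:,:,::-1])
z=np.load('w8.npz');P=pts(z['d'],z['K'],z['k1'],z['E']); im=z['im']; hsv=cv2.cvtColor(im,cv2.COLOR_RGB2HSV)
w=(hsv[...,0]>6)&(hsv[...,0]<20)&(hsv[...,1]>100)&(abs(P[...,2]-0.046)<0.004); print('park',w.sum(),cv2.minAreaRect((P[w][:,:2]*1000).astype(np.float32)))
E
```

```text
t: 12.17
tool_pos: [0.4701, -0.2195, 0.1964]
tool_rot: [-0.418, -3.111, -0.002]
contact_force: [-1.3, 0.4, -0.8]
opening: 0.0853
grip_force: 0.0
red 1111 ztop [0.09029833 0.09174358]
top n 879 rect ((482.2109069824219, -221.8720703125), (14.097153663635254, 27.409395217895508), 84.26602172851562)
contour rect ((481.7534484863281, -221.75375366210938), (14.15514850616455, 28.173681259155273), 84.45880126953125)
tool [ 0.4702 -0.2194  0.1967] tooly yaw deg -15.2
park 4787 ((482.8305969238281, -221.88787841796875), (50.01363754272461, 72.52810668945312), 74.3909912109375)
```

View pics/w8.png

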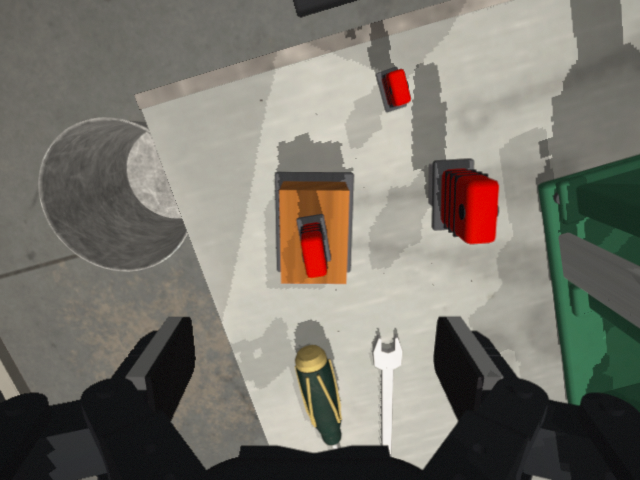

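Wrist view: the parked tongue is at (313,250), handle yaw about −5.6°, position (0.482, −0.222). The large one is at (480,205), the small one at (397,88). Going down to grasp.

```bash
python3 -m handwheel '[{"tx":0,"ty":0,"tz":0,"roll":-0.084},{"tx":0,"ty":0,"tz":0,"roll":-0.084},{"tx":-12,"ty":-1,"tz":0,"roll":0},{"tx":0,"ty":0,"tz":20,"roll":0},{"tx":0,"ty":0,"tz":20,"roll":0},{"tx":0,"ty":0,"tz":20,"roll":0},{"tx":0,"ty":0,"tz":20,"roll":0},{"tx":0,"ty":0,"tz":20,"roll":0},{"tx":0,"ty":0,"tz":20,"roll":0},{"tx":0,"ty":0,"tz":20,"roll":0},{"tx":0,"ty":0,"tz":0,"roll":0},{"tx":0,"ty":0,"tz":0,"roll":0}]' 60 40; python3 -m handwheel '[{"tx":0,"ty":0,"tz":0,"roll":0},{"tx":0,"ty":0,"tz":0,"roll":0},{"tx":0,"ty":0,"tz":0,"roll":0},{"tx":0,"ty":0,"tz":0,"roll":0},{"tx":0,"ty":0,"tz":0,"roll":0},{"tx":0,"ty":0,"tz":0,"roll":0},{"tx":0,"ty":0,"tz":0,"roll":0},{"tx":0,"ty":0,"tz":0,"roll":0}]' 5 50
```

```text
t: 13.22
tool_pos: [0.4815, -0.2208, 0.0567]
tool_rot: [-0.152, -3.134, -0.003]
contact_force: [1.0, 0.6, 0.4]
opening: 0.0603
grip_force: 0.0
t: 13.88
tool_pos: [0.4837, -0.2228, 0.0598]
tool_rot: [0.153, 3.136, -0.003]
contact_force: [-1.9, -1.2, 6.2]
opening: 0.0132
grip_force: 50.1
```

```bash
python3 -m handwheel '[{"tx":0,"ty":0,"tz":-6,"roll":0},{"tx":0,"ty":0,"tz":-10,"roll":0},{"tx":0,"ty":0,"tz":-15,"roll":0},{"tx":0,"ty":0,"tz":-20,"roll":0},{"tx":0,"ty":0,"tz":-25,"roll":0},{"tx":0,"ty":0,"tz":-25,"roll":0},{"tx":0,"ty":0,"tz":-25,"roll":0},{"tx":0,"ty":0,"tz":-25,"roll":0},{"tx":0,"ty":0,"tz":-25,"roll":0},{"tx":0,"ty":0,"tz":-4,"roll":-0.07},{"tx":0,"ty":0,"tz":0,"roll":-0.07},{"tx":0,"ty":0,"tz":0,"roll":0}]'
python3 - <<'E'
from h import *
im,d,K,k1,E=grab('wrist'); np.savez('w9.npz',im=im,d=d,K=K,k1=k1,E=E)
P=pts(d,K,k1,E); M=T(); Q=(P-M[:3,3])@M[:3,:3]*1000
m=(abs(Q[...,0])<40)&(abs(Q[...,1])<25)&(Q[...,2]>-50)&(Q[...,2]<70)&(d>0)
hsv=cv2.cvtColor(im,cv2.COLOR_RGB2HSV)
red=((hsv[...,0]<8)|(hsv[...,0]>172))&(hsv[...,1]>150)
print('red',(m&red).sum(), np.percentile(Q[m&red],[2,50,98],axis=0).round(1).tolist() if (m&red).any() else 0)
b=m&~red
for z in range(-20,60,4):
    k=b&(abs(Q[...,2]-z)<2); 
    if k.sum()>5: print(z,k.sum(),np.percentile(Q[k],[3,50,97],axis=0).round(1)[:,:2].tolist(),im[k].mean(0).round())
print(M[:3,3], np.degrees(np.arctan2(-M[0,1],M[1,1])))
E
```

```text
t: 14.88
tool_pos: [0.4827, -0.2212, 0.2389]
tool_rot: [-0.069, 3.14, 0.001]
contact_force: [0.1, -0.8, -0.7]
opening: 0.0135
grip_force: 49.5
red 4687 [[-11.0, -5.7, -33.2], [8.6, 0.7, -31.2], [14.7, 7.2, 2.0]]
-20 416 [[5.4, -18.8], [6.6, 7.7], [10.6, 20.1]] [56. 56. 56.]
-16 494 [[5.6, -18.4], [9.7, -2.2], [14.7, 19.9]] [48. 47. 46.]
-12 356 [[5.6, -18.0], [9.7, 7.6], [14.5, 19.7]] [54. 54. 54.]
-8 254 [[5.7, -16.3], [10.0, 1.2], [14.7, 17.7]] [63. 61. 60.]
-4 107 [[9.5, -11.5], [14.0, -0.0], [15.0, 12.4]] [55. 49. 48.]
0 16 [[13.1, -5.3], [14.4, 1.3], [14.5, 7.8]] [34. 21. 21.]
4 34 [[5.7, -7.8], [13.6, 3.2], [17.9, 9.8]] [69. 60. 60.]
8 963 [[6.1, -8.8], [15.3, 0.7], [18.5, 10.4]] [67. 66. 65.]
12 29 [[17.6, -8.6], [18.2, 2.3], [18.3, 10.3]] [77. 76. 74.]
28 35 [[12.0, -2.0], [12.4, 0.7], [12.9, 3.3]] [96. 93. 91.]
32 39 [[12.1, -2.0], [12.4, 0.7], [12.9, 2.9]] [102.  99.  98.]
36 36 [[11.8, -2.1], [12.4, 1.1], [12.8, 3.4]] [112. 109. 107.]
40 37 [[12.1, -2.1], [12.4, 0.7], [12.9, 3.5]] [106.  99.  95.]
44 18 [[11.7, -2.2], [12.3, 0.7], [12.8, 3.3]] [111.  99.  92.]
[ 0.48244402 -0.22114293  0.2380941 ] 2.3534773900879573
```

```bash
python3 -m handwheel '[{"tx":-16,"ty":28,"tz":0,"roll":0.008},{"tx":-16,"ty":28,"tz":0,"roll":0.008},{"tx":-16,"ty":29,"tz":0,"roll":0},{"tx":-16,"ty":29,"tz":0,"roll":0},{"tx":-16,"ty":29,"tz":0,"roll":0},{"tx":-16,"ty":29,"tz":0,"roll":0},{"tx":-16,"ty":28,"tz":0,"roll":0},{"tx":-15,"ty":28,"tz":0,"roll":0},{"tx":0,"ty":0,"tz":0,"roll":0},{"tx":0,"ty":0,"tz":0,"roll":0},{"tx":0,"ty":0,"tz":0,"roll":0}]'
cat > slot.py <<'E'
from h import *
im,d,K,k1,E=grab('wrist'); np.savez('w10.npz',im=im,d=d,K=K,k1=k1,E=E)
P=pts(d,K,k1,E); M=T(); hsv=cv2.cvtColor(im,cv2.COLOR_RGB2HSV)
near=np.hypot(P[...,0]-.56,P[...,1]-.012)<.07
top=near&(abs(P[...,2]-.161)<.005); print('head',top.sum(),cv2.minAreaRect((P[top][:,:2]*1000).astype(np.float32)),np.median(P[top][:,2]))
low=near&(P[...,2]<.150)&(d>0)
# hole inside head: fill head mask, subtract
t=cv2.morphologyEx(top.astype(np.uint8),cv2.MORPH_OPEN,np.ones((3,3)))
cs,h=cv2.findContours(t,cv2.RETR_CCOMP,cv2.CHAIN_APPROX_NONE)
for c,hh in zip(cs,h[0]):
    if hh[3]>=0 and cv2.contourArea(c)>100:
        w=onplane(c[:,0,:],.161,K,k1,E)[:,:2]; print('hole',cv2.contourArea(c),c[:,0].mean(0),cv2.minAreaRect((w*1000).astype(np.float32)))
yel=(hsv[...,0]>20)&(hsv[...,0]<35)&(hsv[...,1]>150)&near&(P[...,2]>.15); n,l,st,ce=cv2.connectedComponentsWithStats(yel.astype(np.uint8))
for i in range(1,n):
    if st[i,4]>40:
        v,u=np.nonzero(l==i); w=onplane(np.c_[u,v],.161,K,k1,E)[:,:2]; print('yellow',st[i,4],cv2.minAreaRect((w*1000).astype(np.float32)))
Q=(P-M[:3,3])@M[:3,:3]*1000; k=(Q[...,2]>25)&(Q[...,2]<46)&(abs(Q[...,0]-12)<5)&(abs(Q[...,1])<8); print('blade in tool',k.sum(),np.percentile(Q[k],[3,50,97],axis=0).round(2).tolist())
print('tool',M[:3,3].round(4),'yaw',np.degrees(np.arctan2(-M[0,1],M[1,1])))
E
python3 slot.py
```

```text
t: 15.85
tool_pos: [0.6023, 0.0097, 0.2373]
tool_rot: [0.04, -3.139, -0.0]
contact_force: [0.2, -0.4, -1.4]
opening: 0.0138
grip_force: 49.7
head 13811 ((561.3648071289062, 10.059478759765625), (44.456790924072266, 105.24555969238281), 1.6757533550262451) 0.16196773772465597
hole 824.0 [327.203125 179.      ] ((560.5343017578125, 16.720033645629883), (26.584314346313477, 9.157073974609375), 1.6545052528381348)
yellow 806 ((561.8504028320312, 4.418254852294922), (36.74614334106445, 5.959359169006348), 1.2905874252319336)
yellow 808 ((561.232421875, 28.52497100830078), (36.76875686645508, 6.164721488952637), 1.85487961769104)
yellow 100 ((598.8112182617188, 17.428245544433594), (5.867877960205078, 6.143085479736328), 1.4578328132629395)
blade in tool 167 [[12.34, -1.43, 28.17], [12.83, 1.33, 36.17], [13.24, 4.1, 44.31]]
tool [0.6024 0.0092 0.2376] yaw 1.424973205688484
```

```bash
python3 -m handwheel '[{"tx":14,"ty":2,"tz":0,"roll":-0.003},{"tx":14,"ty":3,"tz":0,"roll":0},{"tx":13,"ty":2,"tz":0,"roll":0},{"tx":0,"ty":0,"tz":8,"roll":0},{"tx":0,"ty":0,"tz":8,"roll":0},{"tx":0,"ty":0,"tz":0,"roll":0},{"tx":0,"ty":0,"tz":0,"roll":0},{"tx":0,"ty":0,"tz":0,"roll":0},{"tx":0,"ty":0,"tz":0,"roll":0}]'
python3 slot.py; python3 -c "
from h import *
print(np.mean([(ctrl.get_obs()['tool_pos']) for _ in range(5)],0))"
```

```text
t: 16.65
tool_pos: [0.5623, 0.0154, 0.2224]
tool_rot: [-0.045, 3.141, -0.0]
contact_force: [0.7, 0.3, -1.0]
opening: 0.013
grip_force: 49.7
head 12089 ((560.2584228515625, 9.808361053466797), (47.01726531982422, 105.45291900634766), 1.601436972618103) 0.16195986201428456
yellow 544 ((560.9668579101562, 28.620115280151367), (36.8480224609375, 5.970764636993408), 1.6960448026657104)
yellow 500 ((561.9306030273438, 4.408332347869873), (36.37872314453125, 5.777719974517822), 0.9325110912322998)
blade in tool 167 [[12.2, -2.0, 27.59], [12.75, 0.77, 36.07], [13.18, 3.53, 44.81]]
tool [0.5623 0.0155 0.2225] yaw 1.6625738281622142
[0.56231834 0.01548284 0.22252575]
```

```bash
python3 -m handwheel '[{"tx":0.5,"ty":0.2,"tz":4,"roll":0},{"tx":0,"ty":0,"tz":4,"roll":0},{"tx":0,"ty":0,"tz":4,"roll":0},{"tx":0,"ty":0,"tz":4,"roll":0},{"tx":0,"ty":0,"tz":4,"roll":0},{"tx":0,"ty":0,"tz":0,"roll":0}]' && python3 -m handwheel '[{"tx":0,"ty":0,"tz":4,"roll":0},{"tx":0,"ty":0,"tz":3,"roll":0},{"tx":0,"ty":0,"tz":0,"roll":0}]'
```

```text
t: 17.2
tool_pos: [0.5608, 0.0159, 0.2008]
tool_rot: [0.046, -3.139, -0.0]
contact_force: [0.4, 0.0, -0.8]
opening: 0.013
grip_force: 49.6
t: 17.45
tool_pos: [0.5609, 0.0159, 0.1944]
tool_rot: [0.046, -3.14, -0.0]
contact_force: [0.2, 0.4, -1.3]
opening: 0.0132
grip_force: 49.6
```

```bash
python3 -m handwheel '[{"tx":0,"ty":0,"tz":3,"roll":0},{"tx":0,"ty":0,"tz":3,"roll":0},{"tx":0,"ty":0,"tz":3,"roll":0},{"tx":0,"ty":0,"tz":3,"roll":0},{"tx":0,"ty":0,"tz":0,"roll":0}]' | egrep "pos|contact"; python3 -m handwheel '[{"tx":0,"ty":0,"tz":2,"roll":0},{"tx":0,"ty":0,"tz":2,"roll":0},{"tx":0,"ty":0,"tz":2,"roll":0},{"tx":0,"ty":0,"tz":0,"roll":0},{"tx":0,"ty":0,"tz":0,"roll":0}]'
```

```text
tool_pos: [0.5609, 0.0159, 0.1823]
contact_force: [-0.4, 0.8, -1.2]
t: 18.28
tool_pos: [0.5613, 0.0158, 0.1771]
tool_rot: [0.046, -3.141, -0.0]
contact_force: [-0.5, -0.4, 0.5]
opening: 0.0134
grip_force: 49.6
```

```bash
for i in 1 2 3; do python3 -m handwheel '[{"tx":0,"ty":0,"tz":2,"roll":0},{"tx":0,"ty":0,"tz":0,"roll":0},{"tx":0,"ty":0,"tz":0,"roll":0}]' | egrep "pos|contact"; done
```

```text
tool_pos: [0.5613, 0.0159, 0.1752]
contact_force: [0.7, 0.1, -0.6]
tool_pos: [0.5618, 0.0158, 0.1748]
contact_force: [-2.6, -0.8, 5.2]
tool_pos: [0.5623, 0.0157, 0.1748]
contact_force: [-5.2, 0.4, 12.1]
```

```bash
python3 -m handwheel '[{"tx":0,"ty":0,"tz":2,"roll":0},{"tx":0,"ty":0,"tz":0,"roll":0},{"tx":0,"ty":0,"tz":0,"roll":0}]' | egrep "pos|contact"; python3 - <<'E'
from h import *
im,d,K,k1,E=grab('wrist'); P=pts(d,K,k1,E); hsv=cv2.cvtColor(im,cv2.COLOR_RGB2HSV)
n=np.hypot(P[...,0]-.56,P[...,1]-.016)<.03
red=((hsv[...,0]<8)|(hsv[...,0]>172))&(hsv[...,1]>150)&n&(P[...,2]>.16)
head=(np.hypot(P[...,0]-.56,P[...,1]-.016)<.06)&(abs(P[...,2]-.161)<.004)
print('handle top',np.percentile(P[red][:,2],[50,90,97]),'head',np.median(P[head][:,2]),head.sum())
c=n&(P[...,2]>.1625)&(P[...,2]<.175)&(P[...,0]<.56); print('collar',c.sum(),np.percentile(P[c][:,2],[10,50,90]) if c.any() else 0)
E
```

```text
tool_pos: [0.5627, 0.0157, 0.1748]
contact_force: [-8.8, -0.5, 19.2]
handle top [0.20516548 0.2063916  0.20691987] head 0.162009093564713 15535
collar 2322 [0.16262892 0.16438189 0.16789185]
```

Handle top is 44 mm above the head, so the collar is seated. Relieving the push, releasing and retreating.

```bash
python3 -m handwheel '[{"tx":0,"ty":0,"tz":-5,"roll":0},{"tx":0,"ty":0,"tz":0,"roll":0}]' | egrep "pos|contact"; python3 -m handwheel '[{"tx":0,"ty":0,"tz":0,"roll":0},{"tx":0,"ty":0,"tz":0,"roll":0},{"tx":0,"ty":0,"tz":0,"roll":0},{"tx":0,"ty":0,"tz":0,"roll":0},{"tx":0,"ty":0,"tz":0,"roll":0},{"tx":0,"ty":0,"tz":0,"roll":0},{"tx":0,"ty":0,"tz":0,"roll":0}]' 60 | egrep "pos|contact|open"; python3 -m handwheel '[{"tx":0,"ty":0,"tz":-5,"roll":0},{"tx":0,"ty":0,"tz":-10,"roll":0},{"tx":0,"ty":0,"tz":-15,"roll":0},{"tx":0,"ty":0,"tz":-15,"roll":0},{"tx":0,"ty":0,"tz":-15,"roll":0},{"tx":0,"ty":0,"tz":-15,"roll":0},{"tx":0,"ty":0,"tz":-15,"roll":0},{"tx":-10,"ty":0,"tz":-5,"roll":0},{"tx":0,"ty":0,"tz":0,"roll":0},{"tx":0,"ty":0,"tz":0,"roll":0}]'; python3 - <<'E'
from h import *
im,d,K,k1,E=grab('wrist'); P=pts(d,K,k1,E); hsv=cv2.cvtColor(im,cv2.COLOR_RGB2HSV)
n=np.hypot(P[...,0]-.56,P[...,1]-.016)<.04
red=((hsv[...,0]<8)|(hsv[...,0]>172))&(hsv[...,1]>150)&n&(P[...,2]>.16)
head=n&(abs(P[...,2]-.161)<.0025)
t=red&(P[...,2]>np.percentile(P[red][:,2],95)-.004)
print('top',np.median(P[t][:,2]),'head',np.median(P[head][:,2]),cv2.minAreaRect((P[t][:,:2]*1000).astype(np.float32)))
c=n&(P[...,2]>.1640)&(P[...,2]<.175)&~red; print('collar top',np.median(P[c][:,2]))
np.savez('w11.npz',im=im,d=d,K=K,k1=k1,E=E)
E
python3 ang.py w11.npz
```

```text
tool_pos: [0.5622, 0.0158, 0.1758]
contact_force: [-0.1, -0.2, -1.2]
tool_pos: [0.5613, 0.0158, 0.1741]
contact_force: [0.1, -0.0, -1.1]
opening: 0.0598
t: 20.92
tool_pos: [0.5717, 0.0161, 0.2704]
tool_rot: [-0.046, 3.14, -0.0]
contact_force: [-0.6, 0.5, -0.2]
opening: 0.0601
grip_force: 0.0
top 0.20563903421429114 head 0.16199959657586888 ((560.7715454101562, 17.061786651611328), (27.34608268737793, 13.846202850341797), 2.184713363647461)
collar top 0.16677840461741084Traceback (most recent call last):
  File "ang.py", line 10, in <module>
    m=np.polyfit(rr[k,0],rr[k,1],1)[0]
      ~~~~~~~~~~^^^^^^^^^^^^^^^^^^^
    raise TypeError("expected non-empty vector for x")
TypeError: expected non-empty vector for x
```

Tongue is home: collar top 4.8 mm and handle top 43.6 mm above the head. The robot is clear and touching nothing.

```bash
python3 -c "
from station import ctrl
print(ctrl.finish_job())"
```

```text
the job is handed in; nothing more can be done
None
```

Handed in at about 21 s: I turned the keyway to within about 1° of straight up, pushed the middle-sized red tongue down until its collar sat on the head, and let go with the arm clear; the verdict was not returned.

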